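# Nip a cork sanding block in a quick-release bar clamp

### The arm

A 7-joint arm with a two-finger parallel gripper is mounted at the origin on a cart in front of the work surface, level with it; the furniture and walls round the work are solid. World frame = base frame: x ahead of the robot, y to its left, z up, the work surface at z = 0. Lengths are in m, angles in rad, forces in N, time in s.
With the tool pointing down it reaches from about 0.425 to 0.925 m from the base axis. Payload 6.8 kg.
Tool frame: the origin (TCP) lies at the very end of the fingers, on their centre line; the grasp point (between the pads) lies 19 mm behind it (r.grip_depth is the distance from the TCP to the grasp point, in m); z points along the fingers, y is the direction in which the jaws open and shut (so a half turn about z gives the same grasp; the last joint's range is limited). The gripper opens to 85 mm and grips with 20 to 120 N. Pads are 22 mm wide; open, the fingers measure 114 mm over their backs; the gripper's body (76 mm by 85 mm) begins 54 mm behind the grasp point. The pads swing forward as they close: fully open they stand 13 mm farther back than shut.
Start: joints at [-1.458, 0.477, 0.022, 1.555, -0.011, 1.109, -0.083], TCP at [0.148, 0.659, 0.231] pointing down, gripper open.
Joint ranges: [-2.96, 2.96], [-0.34, 2.1], [-1.41, 1.46], [0.24, 2.44], [-1.37, 4.51], [0.17, 1.92], [-2.96, 2.96]. Speed limits (rad/s): [2.39, 2.39, 3.14, 3.14, 3.14, 3.14, 3.14].

### API

Orientations are given as a rotation vector (axis times angle).
In Python, from bench import r, grab_frame gives the robot as it stands. The module is installed in compiled form; this text tells all that it offers.
- The arm moves only by the tool play_rows, never from a script. Its argument "increments" is a list of rows, each a list of 7 numbers: the shift along the tool's x, y, z in mm, then the turn, a rotation vector about the tool's x, y, z in rad, then the closure in counts, from 0 (fully open) to 255 (shut). In form: [[tx, ty, tz, rx, ry, rz, claw], ...]. A call has 1 to 5 rows; each row shifts and turns the pose as measured when the row begins, along the tool's axes as they then stand; what a row does not reach is not made up. A row lasts 1/10 s, in which the tool goes at most 50 mm and 8.59 degrees, less where a joint would pass 70% of its speed; a pose out of reach is approached as far as the arm can. A call is refused whole if a number of a shift passes 50 or a number of a turn 0.15, either way. A call with a gripper value outside its range is refused whole. The fingers move at their own pace and stop on an object; "force" is the grip in N (left out, the last holds). Time passes only in rows, so rows that do not move let the fingers close. It gives the time, the measured TCP pose, the force and the opening at its end, in the units of the state.
- r.get_obs(): the state, without advancing time (a new reading comes with each control period).
- grab_frame(name): name is "side" or "top"; returns a dict with "color" (420x560x3 uint8, blue, green, red), "depth" (420x560 float32, m along the optical axis (not along the pixel's ray), 0 where there is no reading), "K" (3x3 intrinsics, pixels), "T" (4x4, takes a point from camera to world coordinates). Camera axes: x right, y up, looking along -z (the intrinsics and any distortion apply to the point x, -y, -z); pixel columns grow to the right and rows downward; lengths in m; the calibration is good to about 2 mm. A picture is of the moment at which its call begins.
- r.hand_in(): hands the job in, once; it reports no verdict.
The state is a dict: "clock": time; "joints": joint angles; "qvel": joint speeds; "tau": joint torques, N m; "tcp_pos": TCP position; "orientation": TCP orientation; "contact_force": force on the tool from outside, world axes, zero at the start; "moment": the same for the moment, N m; "grip_width": finger opening in m.
Only numpy, scipy, OpenCV 4.12 (cv2) and the standard library are available. Lean on these libraries where they do the work, as an engineer would, in place of code of your own. Each camera call takes 0.05 s, during which the arm holds its last target.

### The job

Clamp the loose cork block lengthwise in the grey quick-release bar clamp, ready for facing. Press the thumb tab at the back of the sliding jaw so that the toothed front end of its latch tips up off the bar; keep the tab down and push the jaw up by its upright plate until the block sits square between both pads, then let the tab up, still bearing on the block, so that the latch bites and holds it. Cork dents and the latch is light: nip the block with about 12 N (a good kilogram), work the clamp gently and leave the other things where they are.

Things in the scene. Friction and masses are not known exactly. Their poses are not given: they have to be found in the camera images.
- clamp: The quick-release bar clamp, screwed to the bench (fixed). Origin: on the bench under the bar, z up; its y axis runs along the bar from the sliding jaw towards the fixed head. Steel bar 34 mm wide (x) and 335 mm long (y -185 to +150), top at z = 20 mm, held by two feet 76 mm wide; the work lies on the bar. The fixed head stands at the +y end.
- head: The clamp's fixed head at its +y end, 46 mm wide, 44 mm high; origin at the bottom middle of its inner face, at y = 125 mm of the clamp, 8 mm above the bench. It carries a flat rubber pad, 36 x 26 mm, on a screw spindle with a T-bar; the pad's face stands 6 to 18 mm proud of the inner face as the screw was left (differs each time, not measured) and does not give way; do not turn the screw.
- jaw (a joint): Travel of the sliding jaw along the bar in m, growing towards the fixed head, 0 to 0.15. Frame 46 mm wide, 83 mm long, its front wall 37 mm above the bar. It slides with about 1.5 N of drag when the latch is up and is locked when the latch is down.
- jaw_pad: Black rubber pad on the front of the sliding jaw, 36 mm wide, 26 mm high; origin at the middle of the lower edge of its working face (looks along the clamp's +y), 2 mm above the bar. It is springy: it yields 1 mm for every 8 N, at most 4 mm. With the jaw at 0 its face is at y = -75 mm of the clamp.
- latch (a joint): Rocking angle of the latch on its cross pin in the sliding jaw, rad: 0 = nose down, teeth biting on the bar (jaw locked); up to 0.22 (stop) as the tab is pressed and the nose tips up; from 0.05 the nose is clear and the jaw free. A spring closes it: pressing the tab takes about 8 N at the start and 11 N at the stop.
- thumb_tab (a point): Middle of the top of the latch's thumb tab, a level steel plate 32 mm wide (clamp x), 42 mm long (clamp y), 56 mm above the bench when closed; 62 mm behind (clamp -y of) the latch pin, so it goes down 13 mm in full travel. 24 mm ahead of this point (+y) stands the sliding jaw's upright push plate, 44 mm wide, top 73 mm above the bench. It moves with jaw and latch.
- cork_block: Loose cork sanding block, a brown bar 32 mm wide (its x, -15 to +17), about 90 mm long (its y), 26 mm high, about 50 g, lying on the bar between the jaws, not quite straight, with a gap to either pad. Origin 1 mm above its underside, in the middle of its length.
- marker_red: Bystander: white marker with a red cap, 139 mm long, lying in front of the clamp's fixed head. Origin under its middle.
- house_block: Bystander: small grey model house, 34 x 40 x 44 mm, behind the clamp. Origin under its middle.
- house_block_b: Bystander: longer grey model house, 32 x 54 x 36 mm, behind the clamp. Origin under its middle.
- glue_bottle: Bystander: glue bottle with a nozzle, 34 mm across, 92 mm high, behind the clamp. Origin under its middle.

How it is judged:
By the outcome, as a careful person would: the job done as asked, in the order asked, and still so for the second after the job is handed in, with the robot touching nothing.
It also fails if it takes over 48 s, if anything falls off the work surface, if the arm or the gripper's body presses on something with over 40 N, if the wrist force passes 120 N, or if a joint passes its speed limit or range.

## Working session

There is one attempt and no reset: what is moved stays moved. The work goes in short steps, Python scripts to look and compute and a tool call to move; the robot and the scene stay as the last step left them, time stands still between calls to the robot, and variables do not carry over. Pictures are saved under pics/ and viewed, and the job is handed in when it is done.

Besides the shell and the picture viewer there is one more tool, called as name([rows], argument=value, ...), one row to a line, values as JSON. play_rows: Moves the arm, as the interface text tells. Its arguments: {"type":"object","properties":{"increments":{"type":"array","items":{"type":"array","items":{"type":"number"}}},"force":{"type":"number"}},"required":["increments"]}

```bash
mkdir -p pics
python3 - <<'E'
from bench import r, grab_frame
import cv2,numpy as np
o=r.get_obs(); print(o)
for n in("side","top"):
    f=grab_frame(n); cv2.imwrite(f"pics/{n}0.png",f["color"]); np.savez(f"{n}0.npz",**f); print(n,f["K"],f["T"])
E
```

```text
{'clock': 0.0, 'joints': array([-1.45809006,  0.47781798,  0.02235926,  1.55643828, -0.01149826,
        1.10928649, -0.08307806]), 'qvel': array([-3.51679396e-04, -9.66644254e-05,  9.96716082e-04,  1.97277858e-04,
        3.44373716e-04,  1.26847019e-03, -5.23822564e-04]), 'tau': array([ 7.65088007e-04, -5.96467710e+01,  1.60782617e+00, -2.81189150e+01,
        1.23030500e-02,  9.49789421e-03,  9.16317262e-07]), 'tcp_pos': array([0.1477347 , 0.6580382 , 0.23031966]), 'orientation': array([-3.46089031e-01, -3.12241501e+00,  2.86006413e-03]), 'contact_force': array([-0.19701484, -0.27575611,  0.77431996]), 'moment': array([0.05367853, 0.00558809, 0.04117711]), 'grip_width': 0.08552693706322728}
side [[412.78084331   0.         279.37086138]
 [  0.         412.78084331 210.50371196]
 [  0.           0.           1.        ]] [[-0.99949347  0.00443921 -0.03151347  0.51757064]
 [-0.02631481 -0.67217623  0.7399234   0.97938558]
 [-0.01789793  0.74037788  0.67195257  0.65963793]
 [ 0.          0.          0.          1.        ]]
top [[504.53324383   0.         278.42694822]
 [  0.         504.53324383 208.38844151]
 [  0.           0.           1.        ]] [[-0.01245418  0.99505018 -0.09859024  0.43245883]
 [-0.99979682 -0.01395477 -0.01454559  0.30950149]
 [-0.0158494   0.09838906  0.9950218   1.14094239]
 [ 0.          0.          0.          1.        ]]
```

View pics/side0.png

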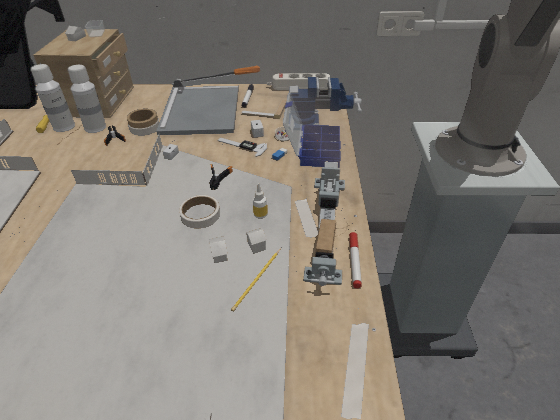

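View pics/top0.png

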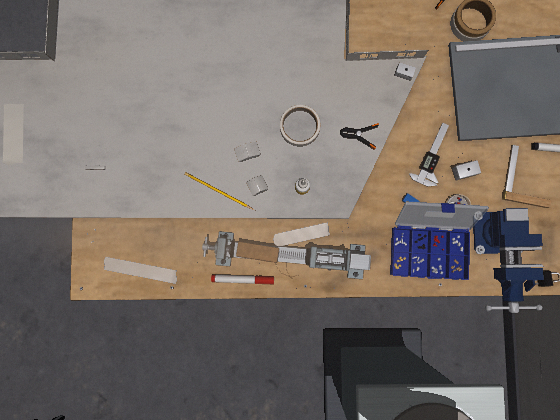

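```bash
cat > h.py <<'E'
import numpy as np,cv2
from bench import r,grab_frame
def load(n): return dict(np.load(n))
def ray(f,u,v):
    K=f["K"];d=np.array([(u-K[0,2])/K[0,0],-(v-K[1,2])/K[1,1],-1.]);return f["T"][:3,3],f["T"][:3,:3]@d
def onz(f,u,v,z):
    o,d=ray(f,u,v);return o+d*(z-o[2])/d[2]
def dep(f,u,v):
    o,d=ray(f,u,v);return o+d*f["depth"][int(round(v)),int(round(u))]
def proj(f,p):
    c=f["T"][:3,:3].T@(np.asarray(p)-f["T"][:3,3]);K=f["K"];return K[0,0]*c[0]/-c[2]+K[0,2],-K[1,1]*c[1]/-c[2]+K[1,2]
def cloud(f):
    K=f["K"];h,w=f["depth"].shape;u,v=np.meshgrid(np.arange(w),np.arange(h));D=f["depth"]
    P=np.stack([(u-K[0,2])/K[0,0]*D,-(v-K[1,2])/K[1,1]*D,-D],-1);P=P@f["T"][:3,:3].T+f["T"][:3,3];P[D==0]=np.nan;return P
E
python3 - <<'E'
from h import *
f=load("top0.npz");c=f["color"][220:295,190:390];cv2.imwrite("pics/topc.png",cv2.resize(c,None,fx=4,fy=4,interpolation=cv2.INTER_CUBIC))
f=load("side0.npz");c=f["color"][155:300,280:380];cv2.imwrite("pics/sidec.png",cv2.resize(c,None,fx=4,fy=4,interpolation=cv2.INTER_CUBIC))
P=cloud(load("top0.npz"))
for v in range(234,282,6): print(v,[ "%d/%d/%d"%tuple(1000*P[v,u]) for u in range(200,384,10)])
E
```

```text
234 ['489/504/0', '489/482/-2', '488/458/5', '488/434/14', '488/413/3', '488/391/-1', '487/368/1', '487/345/3', '487/323/4', '486/300/0', '486/278/-2', '486/255/4', '485/233/2', '485/210/-1', '485/187/-4', '485/165/0', '484/142/-1', '484/120/0', '484/98/0']
240 ['476/504/0', '475/481/2', '473/452/51', '474/434/22', '474/414/-1', '474/391/2', '474/368/-1', '473/346/1', '473/323/4', '473/300/2', '473/278/0', '472/255/0', '472/233/-2', '472/210/0', '471/188/2', '471/165/0', '471/143/0', '471/120/-1', '470/98/1']
246 ['462/505/-3', '461/475/40', '460/452/51', '460/431/45', '460/409/48', '459/388/44', '459/366/44', '460/345/17', '460/323/0', '460/301/-4', '459/278/3', '459/256/1', '459/233/-3', '458/210/-3', '458/188/1', '457/167/8', '457/144/7', '457/121/1', '457/98/0']
252 ['448/504/2', '448/481/0', '447/452/49', '447/431/47', '447/409/45', '446/388/43', '446/366/48', '446/344/47', '446/323/18', '446/301/17', '445/279/17', '445/258/43', '445/235/20', '444/215/47', '444/193/46', '443/175/72', '444/145/9', '444/121/0', '443/99/2']
258 ['435/504/-1', '435/482/-1', '434/452/49', '434/435/7', '434/414/-3', '434/388/37', '433/366/47', '433/344/47', '433/323/17', '432/301/22', '432/279/20', '432/259/57', '432/236/37', '431/214/37', '431/193/37', '431/173/56', '431/152/56', '430/131/57', '430/100/2']Traceback (most recent call last):
  File "<stdin>", line 5, in <module>
ValueError: cannot convert float NaN to integer
```

View pics/topc.png

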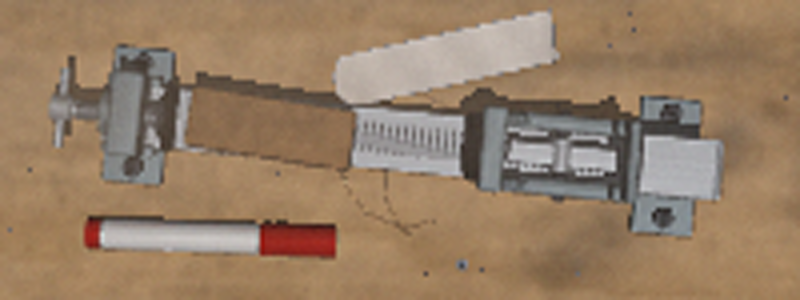

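View pics/sidec.png

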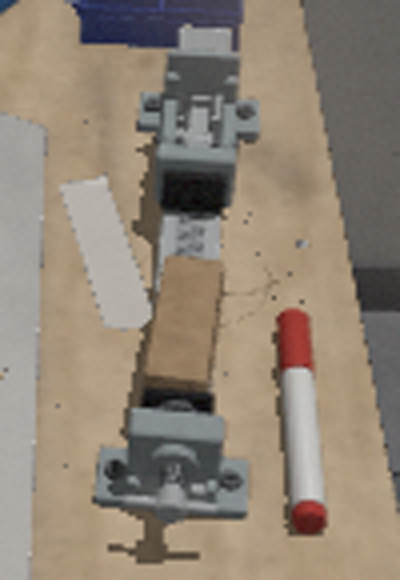

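Run:
```python
from h import *
f=load("top0.npz");P=cloud(f);c=f["color"].astype(int)
hsv=cv2.cvtColor(f["color"],cv2.COLOR_BGR2HSV)
def rect(m,z,name):
    m=m.astype(np.uint8);n,l,s,_=cv2.connectedComponentsWithStats(m);k=1+np.argmax(s[1:,4])
    vv,uu=np.where(l==k);Q=np.array([onz(f,u,v,z)[:2] for u,v in zip(uu,vv)])*1000
    (cx,cy),(w,h),a=cv2.minAreaRect(Q.astype(np.float32))
    print(name,len(uu),"c %.1f %.1f wh %.1f %.1f ang %.1f"%(cx,cy,w,h,a),"z",np.nanmedian(P[l==k][:,2]), cv2.boxPoints(((cx,cy),(w,h),a)).round(0).tolist()); return Q
win=np.zeros(c.shape[:2],bool);win[225:290,340:385]=1
rect(win&(P[...,2]>.051)&(P[...,2]<.063),.056,"tab")
win[:]=0;win[225:290,300:352]=1
rect(win&(P[...,2]>.066),.073,"plate")
win[:]=0;win[225:290,300:358]=1
rect(win&(P[...,2]>.03),.057,"jaw")
win[:]=0;win[225:290,205:235]=1
rect(win&(P[...,2]>.042),.052,"head")
win[:]=0;win[225:290,230:285]=1
rect(win&(hsv[...,1]>80)&(P[...,2]>.03),.046,"cork")
win[:]=0;win[225:290,275:312]=1
rect(win&(P[...,2]>.01)&(P[...,2]<.03),.02,"bar")
```

```text
tab 305 c 424.1 153.0 wh 43.4 31.7 ang 83.6 z 0.05700689814851545 [[406.0, 133.0], [437.0, 130.0], [442.0, 173.0], [411.0, 176.0]]
plate 66 c 427.2 180.7 wh 6.4 42.3 ang 83.8 z 0.07228973231803026 [[406.0, 180.0], [448.0, 175.0], [449.0, 182.0], [407.0, 186.0]]
jaw 838 c 430.6 213.1 wh 109.6 48.8 ang 85.9 z 0.046910338830272624 [[402.0, 160.0], [451.0, 157.0], [459.0, 266.0], [410.0, 269.0]]
head 199 c 456.3 451.5 wh 23.7 43.0 ang 89.3 z 0.05098987932211596 [[435.0, 440.0], [478.0, 439.0], [478.0, 463.0], [435.0, 464.0]]
cork 615 c 447.2 373.0 wh 89.1 32.8 ang 80.1 z 0.046158883108120996 [[423.0, 332.0], [456.0, 326.0], [471.0, 414.0], [439.0, 420.0]]
bar 440 c 440.4 300.9 wh 69.6 35.6 ang 86.4 z 0.019933942212497113 [[420.0, 267.0], [456.0, 265.0], [460.0, 335.0], [425.0, 337.0]]
```

```bash
cat >> h.py <<'E'
from scipy.spatial.transform import Rotation as Ro
A=np.array([.1075,.9942,0]);A/=np.linalg.norm(A)
RD=np.column_stack([[-A[1],A[0],0],A,[0,0,-1]])
def plan(target):
    o=r.get_obs();R=Ro.from_rotvec(o["orientation"]).as_matrix();p=np.array(o["tcp_pos"])
    d=R.T@(np.array(target)-p)*1000;w=Ro.from_matrix(R.T@RD).as_rotvec()
    print("clock %.2f tcp"%o["clock"],(p*1000).round(1),"shift",d.round(1),"turn",w.round(4))
    F=o["contact_force"];print("F",F.round(1),"along %.1f"%(F@A),"grip",round(o["grip_width"],4))
E
python3 -c "
from h import *
plan([.424,.152,.13])"
```

```text
clock 0.10 tcp [147.7 658.1 230.4] shift [-380.4 -433.1  101.2] turn [-0.0017  0.     -0.1131]
F [ 0.3 -0.4 -0.1] along -0.4 grip 0.0856
```

play_rows([
  [0,0,0,0,0,-0.113,255],
  [0,0,0,0,0,0,255],
], force=60)

```text
clock: 0.3
tcp_pos: [0.1475, 0.6574, 0.2293]
orientation: [-0.165, -3.137, 0.006]
contact_force: [-0.5, -0.2, -0.4]
grip_width: 0.0593
```

```bash
python3 -c "
from h import *
plan([.424,.152,.13])"
```

```text
clock 0.30 tcp [147.5 657.4 229.3] shift [-327.9 -473.3  101. ] turn [-0.0038 -0.0001  0.0028]
F [-0.5 -0.2 -0.4] along -0.3 grip 0.0593
```

play_rows([
  [-25,-36,0,0,0,0,255],
  [-25,-36,0,0,0,0,255],
  [-25,-36,0,0,0,0,255],
  [-25,-36,0,0,0,0,255],
  [-25,-36,0,0,0,0,255],
])

```text
clock: 0.8
tcp_pos: [0.2495, 0.4633, 0.2267]
orientation: [-0.171, -3.133, 0.006]
contact_force: [1.0, 0.1, -0.4]
grip_width: -0.0002
```

play_rows([
  [-25,-36,0,0,0,0,255],
  [-25,-36,0,0,0,0,255],
  [-25,-36,0,0,0,0,255],
  [-25,-36,0,0,0,0,255],
  [-10,-15,0,0,0,0,255],
])

```text
clock: 1.3
tcp_pos: [0.3445, 0.2812, 0.2266]
orientation: [-0.203, -3.13, 0.006]
contact_force: [0.7, 0.1, -0.5]
grip_width: 0.0001
```

```bash
python3 -c "
from h import *
plan([.424,.152,.13])"
```

```text
clock 1.30 tcp [344.5 281.2 226.6] shift [ -96.1 -117.4   96.6] turn [-0.0041 -0.0047 -0.0221]
F [ 0.7  0.1 -0.5] along 0.2 grip 0.0001
```

play_rows([
  [-29,-35,15,-0.001,-0.001,-0.008,255],
  [-29,-35,15,-0.001,-0.001,-0.008,255],
  [-29,-35,15,-0.001,-0.001,-0.008,255],
  [-15,-18,15,-0.001,-0.001,-0.008,255],
  [0,0,10,0,0,0,255],
])

```text
clock: 1.8
tcp_pos: [0.4344, 0.1412, 0.1573]
orientation: [0.182, 3.131, 0.009]
contact_force: [-0.0, 0.1, 0.4]
grip_width: 0.0
```

```bash
python3 -c "
from h import *
plan([.424,.152,.08])
f=grab_frame('side');cv2.imwrite('pics/s1.png',cv2.resize(f['color'][120:300,270:450],None,fx=3,fy=3))"
```

```text
clock 1.80 tcp [434.4 141.2 157.3] shift [12.   9.  77.3] turn [ 0.0058  0.0048 -0.0084]
F [-0.   0.1  0.4] along 0.1 grip 0.0
```

View pics/s1.png

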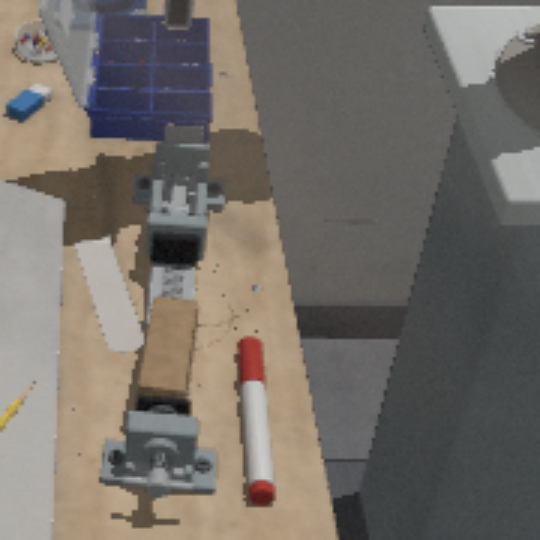

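The side view shows the gripper tip (crop 180,10) approaching above the tab (crop 185,130), and the clamp is unchanged. I'm going down now.

play_rows([
  [6,4,25,0.003,0.002,-0.004,255],
  [5,4,25,0.002,0.002,-0.004,255],
  [1,1,20,0,0,0,255],
  [0,0,0,0,0,0,255],
])

```text
clock: 2.25
tcp_pos: [0.4204, 0.1583, 0.0849]
orientation: [-0.17, -3.135, -0.005]
contact_force: [-0.8, 0.2, 0.6]
grip_width: 0.0002
```

```bash
python3 -c "
from h import *
plan([.424,.152,.06])
f=grab_frame('side');cv2.imwrite('pics/s2.png',cv2.resize(f['color'][120:240,270:390],None,fx=5,fy=5))
f=grab_frame('top');cv2.imwrite('pics/t2.png',cv2.resize(f['color'][220:320,290:400],None,fx=5,fy=5))"
```

```text
clock 2.25 tcp [420.4 158.3  84.9] shift [-4.3 -5.9 24.9] turn [ 0.003  -0.0018 -0.0009]
F [-0.8  0.2  0.6] along 0.1 grip 0.0002
```

View pics/s2.png

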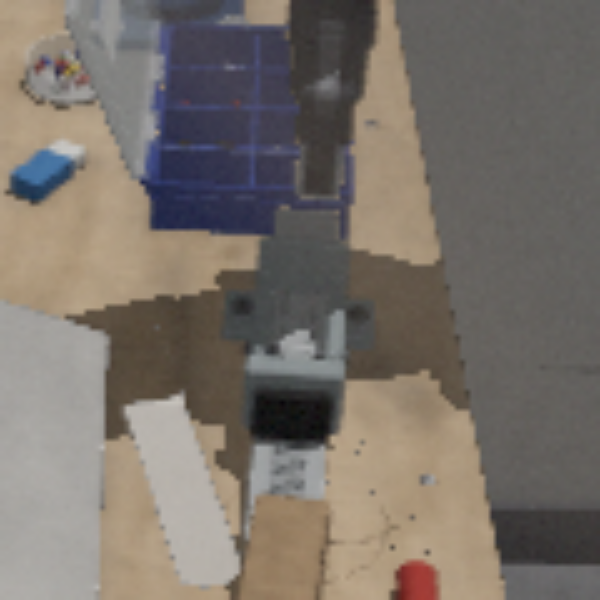

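View pics/t2.png

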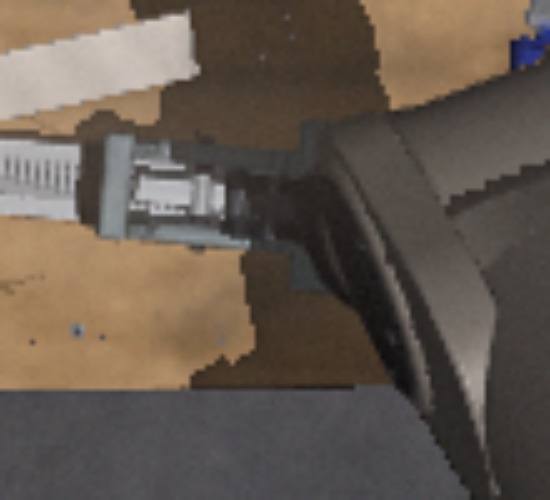

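The fingertip is at side crop (320,190), just above the tab (308,215) and slightly right (-x), which agrees with the measured offset. Correct and descend.

play_rows([
  [-5,-6,8,0,0,0,255],
  [0,0,5,0,0,0,255],
  [0,0,0,0,0,0,255],
])

```text
clock: 2.65
tcp_pos: [0.4288, 0.1532, 0.0756]
orientation: [0.171, 3.131, 0.013]
contact_force: [-0.6, -0.5, -0.6]
grip_width: -0.0001
```

```bash
python3 -c "
from h import *
plan([.424,.152,.06])"
```

```text
clock 2.65 tcp [428.8 153.2  75.6] shift [ 4.8 -1.8 15.6] turn [ 0.0086  0.0056 -0.0011]
F [-0.6 -0.5 -0.6] along -0.5 grip -0.0001
```

play_rows([
  [3,-1,6,0.004,0.003,0,255],
  [0,0,5,0,0,0,255],
  [0,0,2,0,0,0,255],
  [0,0,0,0,0,0,255],
])

```text
clock: 3.05
tcp_pos: [0.426, 0.1525, 0.0621]
orientation: [0.172, 3.133, 0.008]
contact_force: [0.4, 0.3, -0.3]
grip_width: -0.0001
```

```bash
python3 -c "
from h import *
plan([.4245,.152,.06])"
```

```text
clock 3.05 tcp [426.  152.5  62.1] shift [ 1.4 -0.7  2.1] turn [ 0.005   0.0032 -0.0022]
F [ 0.4  0.3 -0.3] along 0.3 grip -0.0001
```

Now feel for the tab, 2 mm per row.

play_rows([
  [1,0,3,0.003,0.002,0,255],
  [0,0,2,0,0,0,255],
  [0,0,2,0,0,0,255],
])

```text
clock: 3.35
tcp_pos: [0.4252, 0.1526, 0.055]
orientation: [0.173, 3.135, 0.003]
contact_force: [-2.6, -1.4, 8.4]
grip_width: -0.0001
```

play_rows([
  [0,0,2,0,0,0,255],
  [0,0,2,0,0,0,255],
])

```text
clock: 3.55
tcp_pos: [0.4252, 0.1524, 0.0516]
orientation: [0.173, 3.136, 0.003]
contact_force: [-2.0, -0.7, 9.7]
grip_width: -0.0001
```

play_rows([
  [0,0,2,0,0,0,255],
  [0,0,2,0,0,0,255],
])

```text
clock: 3.75
tcp_pos: [0.4252, 0.1522, 0.0483]
orientation: [0.174, 3.136, 0.004]
contact_force: [-3.0, -0.7, 10.2]
grip_width: 0.0
```

play_rows([
  [0,0,-5,0,0,0,255],
  [0,0,-5,0,0,0,255],
  [0,3,0,0,0,0,255],
  [0,2,0,0,0,0,255],
])

```text
clock: 4.15
tcp_pos: [0.4265, 0.1585, 0.0591]
orientation: [0.174, 3.135, 0.007]
contact_force: [-0.4, -0.2, 0.3]
grip_width: 0.0001
```

play_rows([
  [0,2,0,0,0,0,255],
  [0,1,0,0,0,0,255],
])

```text
clock: 4.35
tcp_pos: [0.4267, 0.1619, 0.0586]
orientation: [0.173, 3.135, 0.006]
contact_force: [-0.5, 0.0, -0.1]
grip_width: -0.0
```

play_rows([
  [0,1,0,0,0,0,255],
  [0,1,0,0,0,0,255],
])

```text
clock: 4.55
tcp_pos: [0.4266, 0.1639, 0.0582]
orientation: [0.173, 3.136, 0.005]
contact_force: [-0.6, -0.8, -0.0]
grip_width: 0.0001
```

play_rows([
  [0,1,0,0,0,0,255],
  [0,1,0,0,0,0,255],
])

```text
clock: 4.75
tcp_pos: [0.4267, 0.1655, 0.058]
orientation: [0.174, 3.137, 0.004]
contact_force: [0.0, -3.9, 2.8]
grip_width: -0.0
```

play_rows([
  [0,1,0,0,0,0,255],
  [0,1,0,0,0,0,255],
])

```text
clock: 4.95
tcp_pos: [0.4267, 0.1655, 0.058]
orientation: [-0.176, -3.136, -0.0]
contact_force: [-1.0, -5.8, 4.8]
grip_width: -0.0
```

play_rows([
  [0,1,0,0,0,0,255],
  [0,1,0,0,0,0,255],
])

```text
clock: 5.15
tcp_pos: [0.4266, 0.1655, 0.058]
orientation: [-0.179, -3.135, 0.003]
contact_force: [-0.5, -5.9, 4.7]
grip_width: -0.0001
```

```bash
python3 -c "
from h import *
plan([.4265,.1655,.048])"
```

```text
clock 5.15 tcp [426.6 165.5  58. ] shift [ 0.1 -0.  10. ] turn [-0.002  -0.0015 -0.0067]
F [-0.5 -5.9  4.7] along -5.9 grip -0.0001
```

play_rows([
  [0,0,2,0,0,0,255],
  [0,0,2,0,0,0,255],
  [0,0,2,0,0,0,255],
])

```text
clock: 5.45
tcp_pos: [0.427, 0.1662, 0.053]
orientation: [-0.181, -3.135, 0.0]
contact_force: [-3.6, -0.7, 10.4]
grip_width: 0.0001
```

play_rows([
  [0,0,2,0,0,0,255],
  [0,0,2,0,0,0,255],
  [0,0,2,0,0,0,255],
])

```text
clock: 5.75
tcp_pos: [0.4273, 0.1689, 0.0487]
orientation: [-0.179, -3.136, -0.006]
contact_force: [-3.5, -1.8, 12.5]
grip_width: -0.0002
```

```bash
python3 -c "
from h import *
plan([.4265,.1655,.048])"
```

```text
clock 5.75 tcp [427.3 168.9  48.7] shift [ 0.4 -3.5  0.7] turn [ 0.0038 -0.0011 -0.0061]
F [-3.5 -1.8 12.5] along -2.2 grip -0.0002
```

play_rows([
  [0,3,2,0.002,0,-0.003,255],
  [0,3,1.5,0.002,0,-0.003,255],
  [0,3,1,0,0,0,255],
])

```text
clock: 6.05
tcp_pos: [0.4286, 0.1804, 0.0461]
orientation: [-0.168, -3.136, -0.006]
contact_force: [-4.0, -1.8, 12.8]
grip_width: -0.0
```

play_rows([
  [0,4,1,0,0,0,255],
  [0,4,1,0,0,0,255],
  [0,4,1,0,0,0,255],
])

```text
clock: 6.35
tcp_pos: [0.4303, 0.1957, 0.0453]
orientation: [-0.167, -3.137, -0.013]
contact_force: [-2.8, -1.2, 13.3]
grip_width: 0.0003
```

```bash
python3 -c "
from h import *
plan(np.array([.4266,.1655,.046])+.03*A)
f=grab_frame('side');cv2.imwrite('pics/s3.png',cv2.resize(f['color'][120:300,270:390],None,fx=3.3,fy=3.3))"
```

```text
clock 6.35 tcp [430.3 195.7  45.3] shift [ 0.4 -0.4 -0.7] turn [ 0.0082 -0.0006  0.0015]
F [-2.8 -1.2 13.3] along -1.5 grip 0.0003
```

View pics/s3.png

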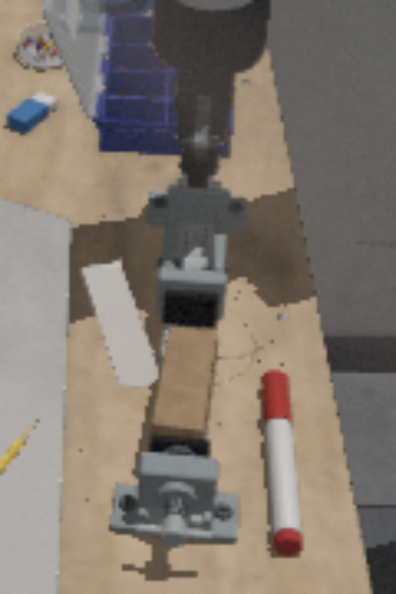

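The jaw has advanced about 30 mm (pad at crop 190,305) with the block still ahead of it (crop 187,370). Continuing more slowly.

play_rows([
  [0,4,1,0.003,0,0,255],
  [0,4,0.7,0.003,0,0,255],
  [0,3,0.7,0,0,0,255],
  [0,2,0.7,0,0,0,255],
])

```text
clock: 6.8
tcp_pos: [0.4323, 0.2146, 0.0455]
orientation: [0.163, 3.137, 0.015]
contact_force: [-3.0, -2.0, 12.1]
grip_width: -0.0001
```

play_rows([
  [0,2,0.8,0.002,0,0,255],
  [0,2,0.8,0.002,0,0,255],
  [0,2,0.8,0,0,0,255],
])

```text
clock: 7.1
tcp_pos: [0.4333, 0.2245, 0.0457]
orientation: [0.16, 3.136, 0.017]
contact_force: [-2.9, -1.9, 13.2]
grip_width: 0.0002
```

```bash
python3 -c "
from h import *
plan(np.array([.4266,.1655,.046])+.05*A)
f=grab_frame('side');cv2.imwrite('pics/s4.png',cv2.resize(f['color'][180:300,290:370],None,fx=5,fy=5))"
```

```text
clock 7.10 tcp [433.3 224.5  45.7] shift [ 0.4 -9.3 -0.4] turn [0.0107 0.0009 0.0059]
F [-2.9 -1.9 13.2] along -2.2 grip 0.0002
```

View pics/s4.png

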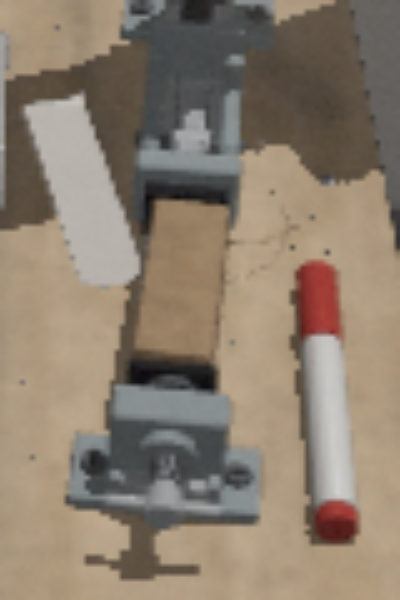

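play_rows([
  [0,1.2,0.8,0.003,0,0.002,255],
  [0,1.2,0.8,0.003,0,0.002,255],
  [0,1.2,0.8,0.003,0,0.002,255],
])

```text
clock: 7.45
tcp_pos: [0.434, 0.2314, 0.0458]
orientation: [0.167, 3.136, 0.01]
contact_force: [-2.4, -6.0, 14.8]
grip_width: 0.0001
```

play_rows([
  [0,1.2,0.8,0,0,0,255],
  [0,1.2,0.8,0,0,0,255],
  [0,1.2,0.8,0,0,0,255],
])

```text
clock: 7.75
tcp_pos: [0.434, 0.2315, 0.0452]
orientation: [-0.172, -3.136, -0.004]
contact_force: [-3.1, -6.9, 14.8]
grip_width: 0.0002
```

play_rows([
  [0,1.2,0.8,0,0,0,255],
  [0,1.2,0.8,0,0,0,255],
  [0,1.2,0.8,0,0,0,255],
])

```text
clock: 8.05
tcp_pos: [0.434, 0.2315, 0.0448]
orientation: [-0.177, -3.133, 0.001]
contact_force: [-4.4, -7.2, 18.3]
grip_width: -0.0002
```

```bash
python3 -c "
from h import *
plan(np.array([.4266,.1655,.046])+.07*A)"
```

```text
clock 8.05 tcp [434.  231.5  44.8] shift [ 0.3  3.6 -1.2] turn [-0.0007 -0.0036 -0.0054]
F [-4.4 -7.2 18.3] along -7.7 grip -0.0002
```

```bash
python3 -c "
from h import *
f=grab_frame('side');cv2.imwrite('pics/s5.png',cv2.resize(f['color'][180:300,290:370],None,fx=5,fy=5,interpolation=2))
f=grab_frame('top');cv2.imwrite('pics/t5.png',cv2.resize(f['color'][220:290,200:340],None,fx=5,fy=5,interpolation=2));np.savez('t5.npz',**f)"
```

```text
(no output)
```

View pics/s5.png

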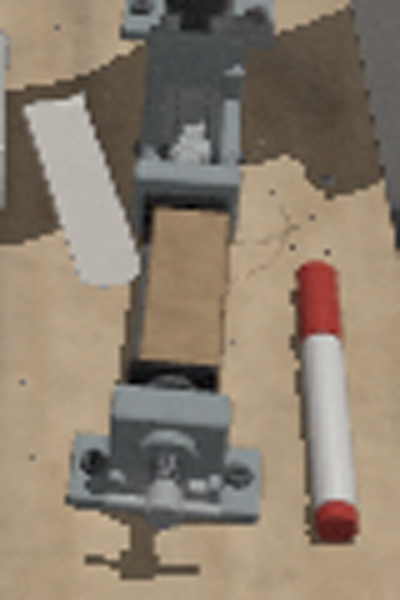

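View pics/t5.png

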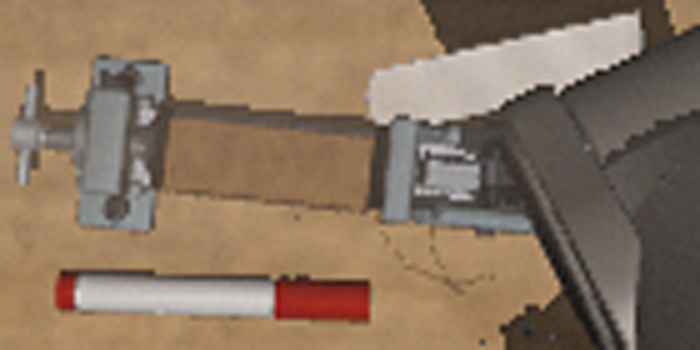

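The top view shows the block (crop 165–375) touching the fixed pad on the left and the black jaw pad on the right. Measure how square it is before nipping.

```bash
cat >> h.py <<'E'
def cork(f):
    P=cloud(f);hsv=cv2.cvtColor(f["color"],cv2.COLOR_BGR2HSV);win=np.zeros(P.shape[:2],bool);win[225:290,215:290]=1
    m=(win&(hsv[...,1]>80)&(P[...,2]>.03)).astype(np.uint8);n,l,s,_=cv2.connectedComponentsWithStats(m);k=1+np.argmax(s[1:,4])
    vv,uu=np.where(l==k);Q=np.array([onz(f,u,v,.046)[:2] for u,v in zip(uu,vv)])*1000
    c,w,a=cv2.minAreaRect(Q.astype(np.float32));c=np.array(c)
    L=np.array([424.1,153.]);N=np.array([A[1],-A[0]]);print("cork",c.round(1),np.round(w,1),"ang %.1f axis %.1f"%(a,np.degrees(np.arctan2(A[1],A[0]))),"lateral %.1f"%((c-L)@N))
E
python3 -c "
from h import *
cork(load('t5.npz'))
f=load('t5.npz')
c=f['color'];print(c[252,235],c[252,260])"
```

```text
cork [445.9 381.7] [90.4 32.8] ang 83.3 axis 83.8 lateral -2.9
[ 80 109 141] [ 86 111 145]
```

play_rows([
  [0,1.6,0.6,0,0,-0.003,255],
  [0,1.8,0.5,-0.001,0,-0.002,255],
])

```text
clock: 8.35
tcp_pos: [0.434, 0.2316, 0.045]
orientation: [-0.174, -3.131, 0.004]
contact_force: [-3.0, -8.7, 15.1]
grip_width: 0.0002
```

play_rows([
  [0,2,0.5,-0.001,0,0,255],
  [0,2,0.5,-0.001,0,0,255],
])

```text
clock: 8.55
tcp_pos: [0.434, 0.2316, 0.045]
orientation: [-0.179, -3.128, 0.007]
contact_force: [-2.8, -8.8, 15.3]
grip_width: -0.0002
```

```bash
python3 -c "
from h import *
plan(np.array([.4266,.1655,.046])+.07*A)"
```

```text
clock 8.55 tcp [434.  231.6  45. ] shift [ 0.3  3.5 -1. ] turn [-0.005  -0.0078 -0.0066]
F [-2.8 -8.8 15.3] along -9.0 grip -0.0002
```

play_rows([
  [0,2.8,0.5,-0.003,-0.003,-0.003,255],
  [0,2.8,0.5,-0.003,-0.003,-0.003,255],
])

```text
clock: 8.75
tcp_pos: [0.4341, 0.2321, 0.0449]
orientation: [-0.176, -3.132, 0.007]
contact_force: [-2.1, -11.5, 16.7]
grip_width: -0.0003
```

```bash
python3 -c "
from h import *
plan(np.array([.4266,.1655,.046])+.07*A)"
```

```text
clock 8.75 tcp [434.1 232.1  44.9] shift [ 0.3  3.  -1.1] turn [-0.0044 -0.0044 -0.0047]
F [ -2.1 -11.5  16.7] along -11.6 grip -0.0003
```

play_rows([
  [0,3.3,0.4,-0.003,-0.002,-0.002,255],
  [0,3.3,0.4,-0.003,-0.002,-0.002,255],
])

```text
clock: 8.95
tcp_pos: [0.4344, 0.2331, 0.0451]
orientation: [-0.177, -3.134, 0.006]
contact_force: [-2.1, -11.6, 17.2]
grip_width: -0.0
```

```bash
python3 -c "
from h import *
plan(np.array([.4266,.1655,.046])+.07*A)"
```

```text
clock 8.95 tcp [434.4 233.1  45.1] shift [ 0.5  1.9 -0.9] turn [-0.0042 -0.0027 -0.0052]
F [ -2.1 -11.6  17.2] along -11.8 grip -0.0
```

play_rows([
  [0,3.3,0.4,-0.002,-0.001,-0.002,255],
  [0,3.3,0.4,-0.002,-0.001,-0.002,255],
])

```text
clock: 9.15
tcp_pos: [0.4349, 0.2343, 0.0454]
orientation: [-0.178, -3.133, 0.009]
contact_force: [-2.8, -10.0, 16.0]
grip_width: -0.0
```

```bash
python3 -c "
from h import *
plan(np.array([.4266,.1655,.046])+.07*A)
f=grab_frame('top');cv2.imwrite('pics/t6.png',cv2.resize(f['color'][220:290,200:340],None,fx=5,fy=5,interpolation=2));cork(f)"
```

```text
clock 9.15 tcp [434.9 234.3  45.4] shift [ 0.9  0.7 -0.6] turn [-0.0057 -0.0029 -0.0059]
F [ -2.8 -10.   16. ] along -10.3 grip -0.0
cork [445.9 381.7] [90.4 32.8] ang 83.3 axis 83.8 lateral -2.9
```

View pics/t6.png

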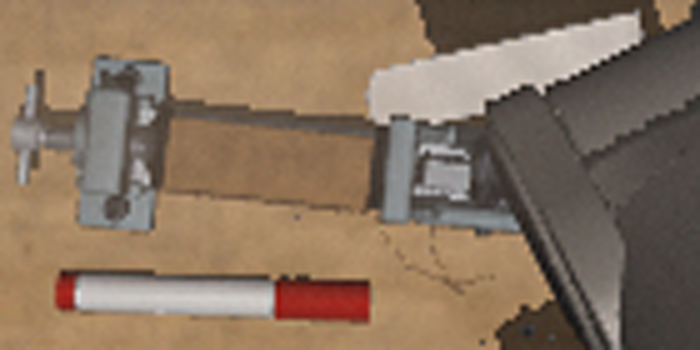

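play_rows([
  [0,2.5,0.3,-0.003,-0.001,-0.003,255],
  [0,2.5,0.3,-0.003,-0.001,-0.003,255],
])

```text
clock: 9.4
tcp_pos: [0.435, 0.2344, 0.0459]
orientation: [-0.175, -3.133, 0.007]
contact_force: [-2.1, -10.1, 15.4]
grip_width: -0.0001
```

```bash
python3 -c "
from h import *
plan(np.array([.4266,.1655,.046])+.07*A)
f=grab_frame('side');cv2.imwrite('pics/s6.png',cv2.resize(f['color'][130:250,290:370],None,fx=6,fy=6,interpolation=2))"
```

```text
clock 9.40 tcp [435.  234.4  45.9] shift [ 0.9  0.6 -0.1] turn [-0.0049 -0.0035 -0.0039]
F [ -2.1 -10.1  15.4] along -10.3 grip -0.0001
```

View pics/s6.png

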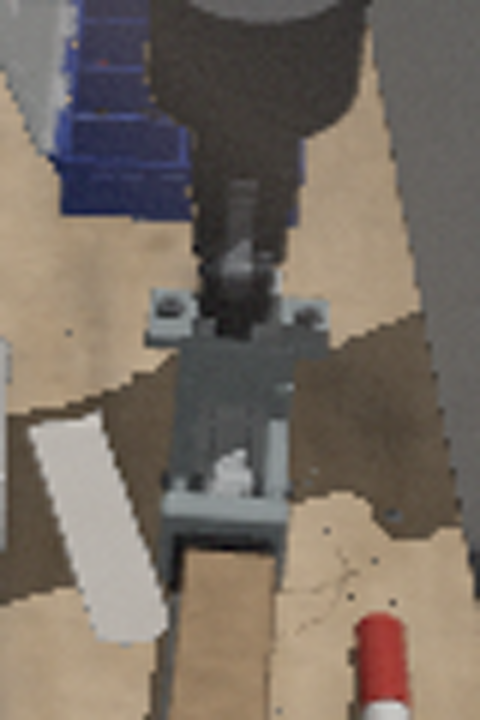

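play_rows([
  [0,3.2,0.4,-0.004,-0.002,-0.004,255],
  [0,3.2,0.4,-0.004,-0.002,-0.004,255],
])

```text
clock: 9.65
tcp_pos: [0.4353, 0.2353, 0.0461]
orientation: [-0.169, -3.135, 0.004]
contact_force: [-1.0, -10.0, 15.7]
grip_width: 0.0001
```

```bash
python3 -c "
from h import *
plan(np.array([.4266,.1655,.046])+.07*A)"
```

```text
clock 9.65 tcp [435.3 235.3  46.1] shift [ 1.1 -0.3  0.1] turn [-0.0027 -0.002  -0.0002]
F [ -1.  -10.   15.7] along -10.0 grip 0.0001
```

play_rows([
  [0,3.2,0.3,-0.001,0,0,255],
  [0,3.2,0.3,-0.001,0,0,255],
])

```text
clock: 9.85
tcp_pos: [0.4353, 0.2355, 0.0464]
orientation: [-0.177, -3.131, 0.011]
contact_force: [-3.4, -12.4, 17.6]
grip_width: 0.0001
```

play_rows([
  [0,3.0,0.3,-0.001,0,0,255],
  [0,3.0,0.3,-0.001,0,0,255],
])

```text
clock: 10.05
tcp_pos: [0.4352, 0.2354, 0.0466]
orientation: [-0.184, -3.127, 0.018]
contact_force: [-1.9, -10.6, 14.2]
grip_width: 0.0005
```

```bash
python3 -c "
from h import *
plan(np.array([.4266,.1655,.046])+.07*A)"
```

```text
clock 10.05 tcp [435.2 235.4  46.6] shift [ 1.  -0.4  0.6] turn [-0.0121 -0.0083 -0.0101]
F [ -1.9 -10.6  14.2] along -10.7 grip 0.0005
```

play_rows([
  [0,3.4,0.8,-0.008,-0.006,-0.007,255],
  [0,3.4,0.8,-0.008,-0.004,-0.005,255],
])

```text
clock: 10.25
tcp_pos: [0.4354, 0.2357, 0.0458]
orientation: [-0.174, -3.135, 0.005]
contact_force: [-3.3, -12.3, 18.3]
grip_width: -0.0001
```

```bash
python3 -c "
from h import *
plan(np.array([.4266,.1655,.046])+.07*A)"
```

```text
clock 10.25 tcp [435.4 235.7  45.8] shift [ 1.2 -0.7 -0.2] turn [-0.0033 -0.0014 -0.0029]
F [ -3.3 -12.3  18.3] along -12.6 grip -0.0001
```

play_rows([
  [0,3.8,0.3,-0.006,-0.003,-0.004,255],
  [0,3.8,0.3,-0.006,-0.003,-0.004,255],
])

```text
clock: 10.45
tcp_pos: [0.4354, 0.2359, 0.0458]
orientation: [0.17, 3.136, 0.001]
contact_force: [-2.7, -13.3, 15.0]
grip_width: -0.0001
```

```bash
python3 -c "
from h import *
plan(np.array([.4266,.1655,.046])+.07*A)
f=grab_frame('side');cv2.imwrite('pics/s7.png',cv2.resize(f['color'][130:250,290:370],None,fx=6,fy=6,interpolation=2))"
```

```text
clock 10.45 tcp [435.4 235.9  45.8] shift [ 1.2 -0.9 -0.2] turn [ 0.0009  0.0014 -0.0005]
F [ -2.7 -13.3  15. ] along -13.5 grip -0.0001
```

View pics/s7.png

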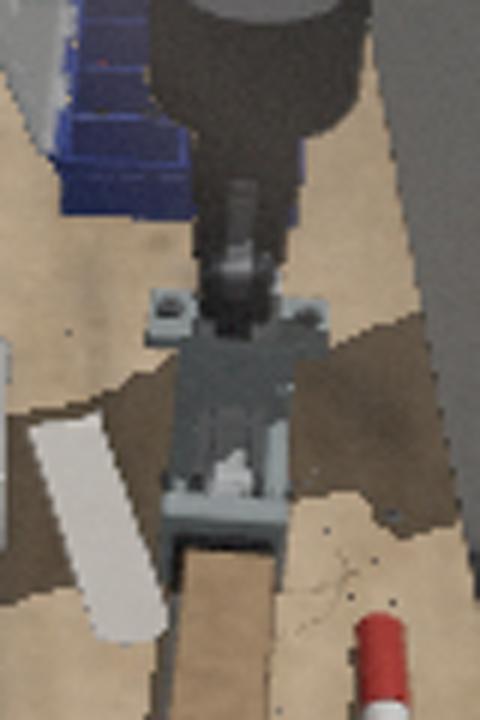

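13.5 N along the bar, of which about 1.5 N is drag, gives a nip of about 12 N, bearing on the plate. Now I let the tab up while still bearing.

play_rows([
  [0,3.9,-2,-0.004,-0.001,-0.002,255],
  [0,3.9,-2,-0.004,-0.001,-0.002,255],
])

```text
clock: 10.7
tcp_pos: [0.4352, 0.2361, 0.0493]
orientation: [-0.173, -3.137, -0.0]
contact_force: [1.0, -10.8, 2.8]
grip_width: -0.0
```

```bash
python3 -c "
from h import *
plan(np.array([.4266,.1655,.046])+.07*A)"
```

```text
clock 10.70 tcp [435.2 236.1  49.3] shift [ 0.9 -1.1  3.3] turn [ 0.0003 -0.0002 -0.0025]
F [  1.  -10.8   2.8] along -10.6 grip -0.0
```

play_rows([
  [0,4.6,-0.3,-0.004,0,-0.002,255],
  [0,4.6,-0.3,-0.004,0,-0.002,255],
])

```text
clock: 10.9
tcp_pos: [0.4351, 0.2363, 0.0493]
orientation: [-0.177, -3.132, 0.003]
contact_force: [-2.3, -14.4, 11.0]
grip_width: -0.0001
```

```bash
python3 -c "
from h import *
plan(np.array([.4266,.1655,.046])+.07*A)"
```

```text
clock 10.90 tcp [435.1 236.3  49.3] shift [ 0.8 -1.3  3.3] turn [-0.0022 -0.0042 -0.0051]
F [ -2.3 -14.4  11. ] along -14.5 grip -0.0001
```

play_rows([
  [0,4.4,-1.5,-0.005,-0.003,-0.004,255],
  [0,4.5,-1.5,-0.005,-0.003,-0.004,255],
])

```text
clock: 11.1
tcp_pos: [0.4348, 0.2363, 0.0509]
orientation: [-0.175, -3.134, 0.005]
contact_force: [1.7, -12.0, 0.2]
grip_width: -0.0003
```

play_rows([
  [0,4.5,-1.5,-0.005,-0.001,-0.002,255],
  [0,4.5,-1.5,-0.005,-0.001,-0.002,255],
])

```text
clock: 11.3
tcp_pos: [0.4344, 0.2364, 0.052]
orientation: [-0.178, -3.132, 0.006]
contact_force: [1.0, -12.7, -0.2]
grip_width: -0.0
```

```bash
python3 -c "
from h import *
plan(np.array([.4266,.1655,.046])+.07*A)"
```

```text
clock 11.30 tcp [434.4 236.4  52. ] shift [ 0.1 -1.3  6. ] turn [-0.0043 -0.0042 -0.0058]
F [  1.  -12.7  -0.2] along -12.5 grip -0.0
```

play_rows([
  [0,4.5,-2,-0.005,-0.003,-0.004,255],
  [0,4.6,-2,-0.005,-0.003,-0.004,255],
])

```text
clock: 11.5
tcp_pos: [0.434, 0.2364, 0.054]
orientation: [-0.175, -3.134, 0.009]
contact_force: [1.5, -13.1, 0.1]
grip_width: -0.0004
```

play_rows([
  [0,4.5,-2.5,-0.005,-0.002,-0.003,255],
  [0,4.5,-2.5,-0.005,-0.002,-0.003,255],
])

```text
clock: 11.7
tcp_pos: [0.4332, 0.2365, 0.0567]
orientation: [-0.175, -3.133, 0.012]
contact_force: [0.6, -11.1, -4.6]
grip_width: -0.0
```

```bash
python3 -c "
from h import *
plan(np.array([.4266,.1655,.046])+.07*A)"
```

```text
clock 11.70 tcp [433.2 236.5  56.7] shift [-1.1 -1.2 10.7] turn [-0.0076 -0.0032 -0.0039]
F [  0.6 -11.1  -4.6] along -11.0 grip -0.0
```

play_rows([
  [0,4.5,-2.5,-0.006,-0.002,-0.003,255],
  [0,4,-2.5,-0.006,-0.002,-0.003,255],
])

```text
clock: 11.9
tcp_pos: [0.4315, 0.2367, 0.0587]
orientation: [-0.173, -3.131, 0.011]
contact_force: [1.5, -7.7, -4.9]
grip_width: -0.0002
```

```bash
python3 -c "
from h import *
plan(np.array([.4266,.1655,.046])+.07*A)
f=grab_frame('side');cv2.imwrite('pics/s8.png',cv2.resize(f['color'][130:250,290:370],None,fx=6,fy=6,interpolation=2))"
```

```text
clock 11.90 tcp [431.5 236.7  58.7] shift [-2.9 -1.3 12.7] turn [-0.0075 -0.0052 -0.0029]
F [ 1.5 -7.7 -4.9] along -7.5 grip -0.0002
```

View pics/s8.png

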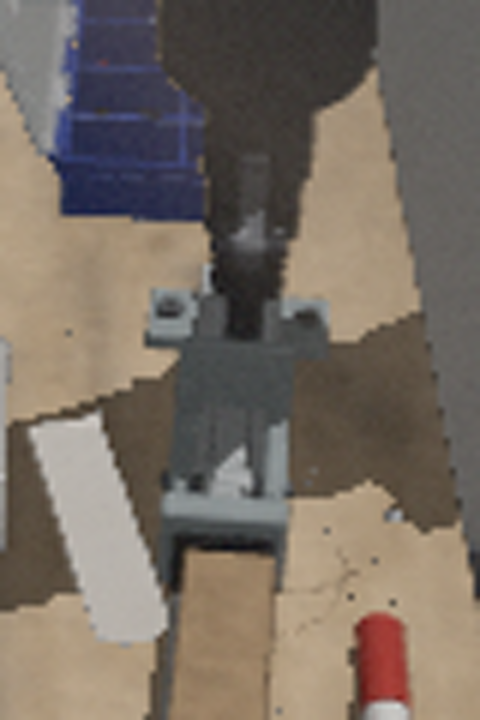

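The tip is now above the tab (crop 250,330) and the jaw is unmoved against the block. Back off and retreat.

play_rows([
  [0,-2,-0.5,0,0,0,255],
  [0,-4,-2,0,0,0,255],
  [0,-4,-6,0,0,0,255],
  [0,0,-15,0,0,0,255],
  [0,0,-25,0,0,0,255],
])

```text
clock: 12.45
tcp_pos: [0.4283, 0.227, 0.1066]
orientation: [-0.171, -3.127, 0.014]
contact_force: [0.2, 0.3, -0.4]
grip_width: -0.0001
```

play_rows([
  [0,0,-40,0,0,0,255],
  [0,-40,-40,0,0,0,255],
  [0,-45,-20,0,0,0,255],
  [0,-45,0,0,0,0,255],
  [0,-20,0,0,0,0,255],
])

```text
clock: 12.95
tcp_pos: [0.4174, 0.0861, 0.2134]
orientation: [0.154, 3.135, 0.004]
contact_force: [-0.0, 0.1, 0.1]
grip_width: 0.0
```

Run:
```python
from h import *
plan([.4,.1,.2])
f=grab_frame('top');cv2.imwrite('pics/t9.png',cv2.resize(f['color'][220:290,200:360],None,fx=5,fy=5,interpolation=2));cork(f)
np.savez('t9.npz',**f)
f=grab_frame('side');cv2.imwrite('pics/s9.png',cv2.resize(f['color'][155:300,280:380],None,fx=4,fy=4,interpolation=2))
```

```text
clock 12.95 tcp [417.4  86.1 213.4] shift [18.7 12.1 13.4] turn [0.0028 0.0027 0.0094]
F [-0.   0.1  0.1] along 0.1 grip 0.0
cork [445.8 381.4] [89.9 32.6] ang 83.0 axis 83.8 lateral -3.0
```

View pics/t9.png

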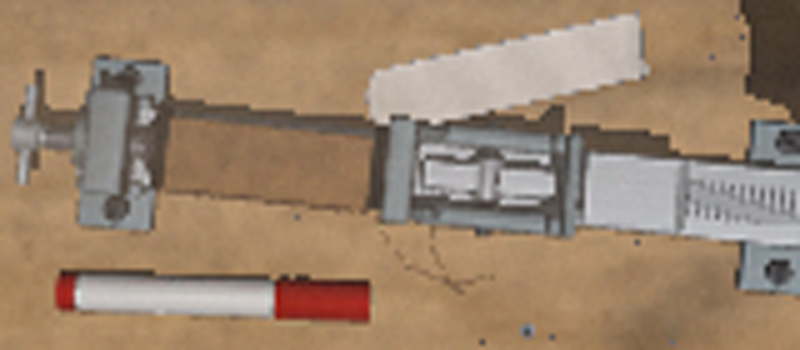

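View pics/s9.png

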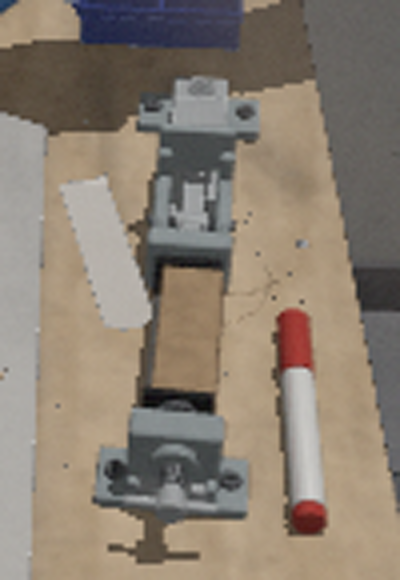

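Run:
```python
from h import *
f=load('t9.npz');P=cloud(f)
print(P[248:264:3,322:334:3,2].round(4))
g=load('top0.npz');Pg=cloud(g)
print(Pg[257:267:3,354:368:4,2].round(4))
# tab slope along y and tab/head/jaw lateral
for Q,s in((P,np.s_[253:264,320:335]),(Pg,np.s_[256:267,353:368])):
    q=Q[s].reshape(-1,3);q=q[(q[:,2]>.045)&(q[:,2]<.065)];print(len(q),q[:,2].mean(),np.polyfit(q[:,1],q[:,2],1)[0])
m=np.zeros(P.shape[:2],bool);m[225:290,270:285]=1;m&=(P[...,2]>.05)
vv,uu=np.where(m);Q=np.array([onz(f,u,v,.057)[:2] for u,v in zip(uu,vv)])*1000
c,w,a=cv2.minAreaRect(Q.astype(np.float32));print("front wall",c,w,a,"lateral",(np.array(c)-[424.1,153])@[A[1],-A[0]])
```

```text
[[-0.0009 -0.0015  0.0012 -0.0007]
 [ 0.0508  0.0541  0.0577  0.0538]
 [ 0.0596  0.0572  0.0552  0.0535]
 [ 0.0592  0.0579  0.0549  0.0573]
 [ 0.0577  0.0549  0.0558  0.0568]
 [ 0.0602  0.0562  0.0543  0.0584]]
[[0.0545 0.0578 0.0599 0.0576]
 [0.0609 0.0582 0.0556 0.0559]
 [0.0586 0.0565 0.0586 0.0569]
 [0.0603 0.0543 0.0534 0.0582]]
163 0.05671629408662135 -0.0015787969385544398
165 0.05695989383796682 0.01234723870510498
front wall (442.93389892578125, 329.6079406738281) (29.960960388183594, 44.77565383911133) 89.22404479980469 lateral -0.26069262822939643
```

```bash
python3 -c "
from bench import r
print(r.hand_in())"
```

```text
the job is handed in; nothing more can be done
None
```

I clamped the cork block lengthwise between both pads, let the latch close on it, and handed the job in at about 13 s of robot time.

**How it went:** I found the push plate with the latch still down, then pressed the tab almost to its stop. With the tab held down I ran the jaw up about 68 mm until the block was against both pads. While nipping, the fingertip slid a few millimetres on the tab before the push settled at 13.5 N along the bar. With about 1.5 N of that as drag, the nip was about 12 N.

I kept bearing while I let the tab up. The push varied between about 10.5 and 14.5 N, and read 12–13 N over the last stretch before the latch closed. The true clamped force was not measured directly.

**Last checks:**
- **Latch:** the tab is back level at its original height (56.7 mm measured, 57.0 mm before), so the latch is closed.
- **Jaw and block:** neither moved when the arm backed away.
- **Square:** the block lies within 0.5–0.8° of the bar axis.
- **Forces:** the highest reading was about 18 N, and the tool read zero force after the retreat.
- **Other things:** the marker looks unmoved in the last views. I did not check the two houses and the glue bottle afterwards, but the arm worked nowhere near them.

**Where the checks disagreed:** the block's sideways offset came out at 3 mm towards the robot by the fitted outline, but only about 1 mm judged by eye against the jaw and head in the same picture. At 3 mm the block would overhang the pad by about 1 mm. I left it as it was.

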